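# Snap the stage cover shut and tuck the aperture strip under it

### The arm

A 6-joint arm with a two-finger parallel gripper is mounted at the origin on the work surface. World frame = base frame: x ahead of the robot, y to its left, z up, the work surface at z = 0. Lengths are in m, angles in degrees, forces in N, time in s.
With the tool pointing down it reaches from about 0.225 to 0.875 m from the base axis. Payload 3.4 kg.
Tool frame: the origin (TCP) lies where the fingers leave the gripper's body, on its centre line; the fingertips stand 73 mm ahead of it and the grasp point (between the pads) lies 54 mm ahead of it; z points along the fingers, x is the direction in which the jaws open and shut, and the axes are right-handed (so a half turn about z gives the same grasp; the last joint's range is limited). The gripper opens to 85 mm and grips with 20 to 120 N. Pads are 22 mm wide; open, the fingers measure 114 mm over their backs; the gripper's body (76 mm by 85 mm) begins 54 mm behind the grasp point. The pads swing forward as they close: fully open they stand 13 mm farther back than shut.
Start: joints at [61.879, 15.808, 86.224, -0, 77.962, -6.933], TCP at [0.208, 0.536, 0.304] pointing down, gripper open.
Joint ranges: [-165.64, 165.64], [-43.16, 119.46], [12.63, 154.43], [-67.54, 247.53], [6.08, 155.33], [-154.97, 154.97]. Speed limits (degrees/s): [147.25, 147.25, 180, 180, 180, 180].

### API

Orientations are given as [roll, pitch, yaw] about the fixed x, y, z axes, in that order (R = Rz(yaw) Ry(pitch) Rx(roll)).
In Python, from rig import * gives the robot as it stands.
- The arm moves only by the tool jog_arm, never from a script. Its argument "commands" is a list of rows, each a list of 3 entries, a list of its own where there are three numbers: the shift along the world's x, y, z in mm, then the turn about the world's z in rad, then the gripper command: -1 is shut, 1 is fully open, values between are in proportion. A call has 1 to 20 rows; each row is the pose to reach, as a shift and turn from the pose measured when the call began; what a row does not reach only later rows make up. A row lasts 1/12 s, in which the tool goes at most 41.7 mm and 7.16 degrees, less where a joint would pass 70% of its speed; a pose out of reach is approached as far as the arm can. A call with a gripper value outside its range is refused whole. The fingers move at their own pace and stop on an object; "newtons" is the grip in N (left out, the last holds). Time passes only in rows, so rows that repeat a pose let the fingers close. It gives the time, the measured TCP pose, the force and the opening at its end, in the units of the state.
- sense(): the state, without advancing time (a new reading comes with each control period).
- snapshot(name): name is "scene" or "top"; returns a dict with "frame" (400x640x3 uint8, red, green, blue), "fx", "fy", "cx", "cy" (pixels), "world_from_camera" (4x4, takes a point from camera to world coordinates). Camera axes: x right, y up, looking along -z (the intrinsics and any distortion apply to the point x, -y, -z); pixel columns grow to the right and rows downward; lengths in m; the calibration is good to about 2 mm. A picture is of the moment at which its call begins. There is no depth.
- finish_job(): hands the job in, once; it reports no verdict.
Trained networks look in the newest picture that a camera, given by its name, has taken for a name from the list of things; names that differ only in an ending like _2 or _b are one class to them, and where a whole thing is asked for, a point or a joint stands for the part that bears it (a point fixed in the world has none). Each returns a list of dicts, best first, with "score" (0 to 1); they miss things now and then, are a little off and sometimes report something else, mostly with a low value. They report only what shows in the picture. A call takes as long as a camera call. They do not tell look-alikes from the thing itself.
- spot_in(camera, name): "rect" ([left, top, right, bottom] in pixels, round what is visible of it).
- cut_out(camera, name): "region" (400x640 bool, what is visible of it) and "rect" ([left, top, right, bottom] in pixels, round what is visible of it).
- mark_of(camera, name): "centre" ([row, column] in pixels: a listed point, or the origin of a listed thing).
The state is a dict: "time_s": time; "joint_pos": joint angles; "qvel": joint speeds; "effort": joint torques, N m; "tcp_pos": TCP position; "tool_rot": TCP orientation; "ft_force": force on the tool from outside, world axes, zero at the start; "ft_torque": the same for the moment, N m; "finger_gap": opening from 0.0 (shut) to 1.0 (fully open).
Only numpy, scipy, OpenCV 4.12 (cv2) and the standard library are available. Lean on these libraries where they do the work, as an engineer would, in place of code of your own. Each camera call takes 0.05 s, during which the arm holds its last target.

### The job

Press the open hinged cover on the black microscope stage plate down by its orange pad until it snaps shut past its catches. Then take the brass strip by its green upstand, lay it lengthwise, centred over the round aperture and slide its leading edge squarely under the cover's upturned front lip, without lifting the cover, until the white line on the strip meets the lip's front edge (within about a centimetre). Finish while still holding the strip: keep its near end pressed down flat on the stage against the blue sprung pad, do not let go, and leave everything else on the bench where it is.

Things in the scene. Friction and masses are not known exactly. Their poses are not given: they have to be found in the camera images.
- stage: Black stage plate fixed to the bench, 230 x 180 mm, flat top 24 mm above the bench; origin at the centre of its underside, z up, x from the blue pad's end to the cover's hinge, y along the hinge. Aperture at x = -40 mm; blue sprung pad 14 x 40 mm at x = -82 mm; two aluminium catch posts 12 x 16 mm, 20 mm high, at x = -13, y = +-61 mm; hinge at x = +85 mm.
- cover (a joint): Angle of the hinged cover: 0 = shut, level; grows as its front rises, up to 1.2; while open it stays where it is left. On shutting, sprung catches are met at about 0.15 and it snaps past them near 0.07 (it takes some 10 to 16 N straight down on the orange pad); then they hold it at 0.
- cover_hinge (a point): On the cover's hinge axis, at mid-width, 33 mm above the bench, at x = +85 mm of the stage; its axes turn with the cover.
- cover_press (a point): Centre of the top of the orange press pad (30 x 36 mm) on the cover, 60 mm from the hinge axis towards the lip and 5 mm above the plate's mid-plane; moves with the cover.
- cover_lip (a point): Middle of the cover's front edge, 85 mm from the hinge axis (x = 0 of the stage when shut). The cover is an aluminium plate 90 mm wide (130 mm over its side nubs), 4 mm thick; its front 11 mm bend up as a lip. Shut, its underside is 7 mm above the stage top (plate top 11 mm, orange pad's top 14 mm); the mouth under the lip is about 10 mm high.
- pad (a joint): How far the blue sprung pad is pushed down (m): 0 = standing 5 mm proud of the stage top, 0.005 = flush with it, stop at 0.006. About 2 N to start it, 6 N to push it flush; the strip's own weight does not push it down.
- strip: Brass-coloured strip, 130 x 60 mm and 4 mm thick, 110 g; origin at the centre of its underside, x towards the leading edge. A white line crosses its top 30 mm behind the leading edge. It starts flat on the bench to one side of the stage.
- strip_grip (a point): Centre (half-way up) of the strip's green upstand, 21 mm above the strip's underside; the upstand is 10 mm thick along the strip's x, 50 mm along y, rises from the strip's top (4 mm) to 38 mm above its underside, and stands 110 mm behind the leading edge (20 mm before the near end). Axes as the strip's.
- strip_edge (a point): Middle of the strip's leading edge, at its underside.
- lens_case: Bystander: black lens case with grey lid, 100 x 70 x 38 mm, origin under its centre; it lies to the side of the stage where the strip does not.
- objective_a: Bystander: steel objective lens standing up, 32 mm across, 50 mm high.
- objective_b: Bystander: brass objective lens standing up, 32 mm across, 50 mm high.
- cleaner: Bystander: clear bottle, 52 mm across, 130 mm high.
- parts_tray: Bystander: grey tray, 80 x 70 x 30 mm.
- screwdriver: Bystander: screwdriver lying on the bench.
- dish: Bystander: glass dish, 90 mm across, 18 mm high.
Not all that is in view belongs to the job. Several things have the shape of the strip; the one meant has the colours described above.

How it is judged:
By the outcome, as a careful person would: the job done as asked, in the order asked, and still so for the second after the job is handed in, while the arm keeps its last pose, push and grip.
It also fails if it takes over 56 s, if anything falls off the work surface, if the arm or the gripper's body presses on something with over 40 N, if the wrist force passes 120 N, or if a joint passes its speed limit or range.

## Working session

There is one attempt and no reset: what is moved stays moved. The work goes in short steps, Python scripts to look and compute and a tool call to move; the robot and the scene stay as the last step left them, time stands still between calls to the robot, and variables do not carry over. Pictures are saved under pics/ and viewed, and the job is handed in when it is done.

Besides the shell and the picture viewer there is one more tool, called after "Request:" as name(argument=value, ...) on one line, values as JSON. jog_arm: Moves the arm, as the interface text tells. Its arguments: {"type":"object","properties":{"commands":{"type":"array"},"newtons":{"type":"number"}},"required":["commands"]}

```bash
mkdir -p pics; ls; python3 - <<'E'
from rig import *
import cv2
print(sense())
for n in ("scene","top"):
    s=snapshot(n); cv2.imwrite(f"pics/a_{n}.png",s["frame"][:,:,::-1]); print(n,s["fx"],s["fy"],s["cx"],s["cy"],s["world_from_camera"],[k for k in s])
    for t in ("stage","cover_hinge","cover_press","cover_lip","strip","strip_grip","strip_edge"):
        print(t,[(round(d["score"],2),[round(float(v),1) for v in d["centre"]]) for d in mark_of(n,t)])
E
```

```text
pics
{'time_s': 0.0, 'joint_pos': array([ 6.18788083e+01,  1.58463766e+01,  8.62954117e+01,  1.90718721e-03,
        7.79638015e+01, -6.93255108e+00]), 'qvel': array([ 0.0209687 ,  0.02694193,  0.06171679, -0.12208857, -0.05264009,
       -0.01908439]), 'effort': array([ 3.32139462e-03, -4.16768646e+01, -2.45804179e+01,  3.46433444e-04,
        1.10605900e-02,  2.59667253e-06]), 'tcp_pos': array([0.20762751, 0.53576639, 0.30305067]), 'tool_rot': array([-1.79985404e+02,  1.04592737e-01,  6.88109733e+01]), 'ft_force': array([-1.24557498, -0.27786391, -0.43561675]), 'ft_torque': array([ 0.03141571, -0.03480105,  0.00363581]), 'finger_gap': 1.0005131206506153}
scene 414.7777136807227 414.7777136807227 321.32356676891874 203.48342575704106 [[-0.70246639 -0.59423852  0.39169063  0.97235076]
 [ 0.71168576 -0.59163865  0.37877049  0.37783445]
 [ 0.0066593   0.54483418  0.83851736  1.03261816]
 [ 0.          0.          0.          1.        ]] ['frame', 'fx', 'fy', 'cx', 'cy', 'world_from_camera']
stage [(0.57, [240.3, 334.3])]
cover_hinge [(0.69, [257.2, 317.8])]
cover_press [(0.83, [242.1,
[... 405 characters left out ...]
 0.99332577 -0.11212975  0.34372003]
 [-0.99960821 -0.0276764  -0.00417575 -0.04908214]
 [-0.00725123  0.11197293  0.9936848   1.56905078]
 [ 0.          0.          0.          1.        ]] ['frame', 'fx', 'fy', 'cx', 'cy', 'world_from_camera']
stage [(0.7, [209.1, 402.8]), (0.6, [193.6, 302.4])]
cover_hinge [(0.89, [170.1, 306.7]), (0.68, [179.5, 303.7])]
cover_press [(0.91, [179.6, 303.6])]
cover_lip [(0.9, [184.7, 309.0])]
strip [(0.75, [213.8, 397.4]), (0.61, [259.5, 404.1]), (0.59, [214.2, 471.1]), (0.53, [162.2, 212.7])]
strip_grip [(0.91, [200.9, 468.3]), (0.58, [262.6, 393.6])]
strip_edge [(0.94, [229.5, 477.7]), (0.76, [260.9, 421.2]), (0.7, [196.1, 398.7]), (0.53, [213.8, 233.6])]
```

View pics/a_scene.png

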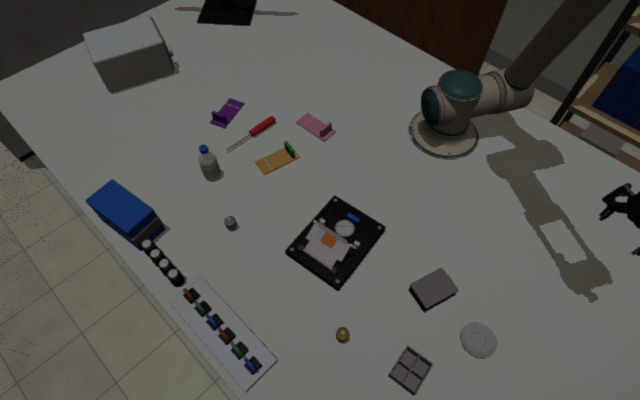

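View pics/a_top.png

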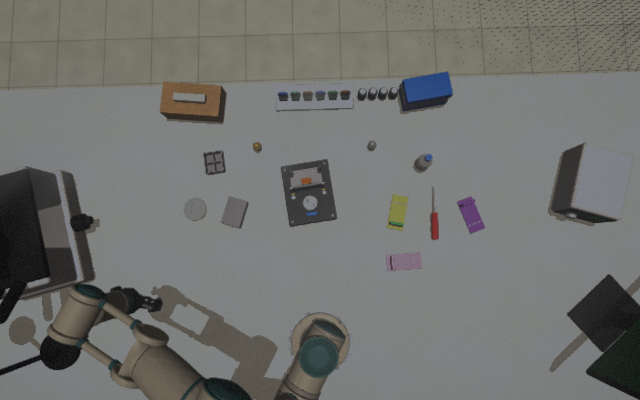

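```bash
python3 - <<'E'
import cv2
a=cv2.imread("pics/a_scene.png")[70:290,170:430]; cv2.imwrite("pics/b_s.png",cv2.resize(a,None,fx=2.7,fy=2.7,interpolation=cv2.INTER_CUBIC))
a=cv2.imread("pics/a_top.png")[130:290,230:510]; cv2.imwrite("pics/b_t.png",cv2.resize(a,None,fx=2.8,fy=2.8,interpolation=cv2.INTER_CUBIC))
E
```

```text
(no output)
```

View pics/b_s.png

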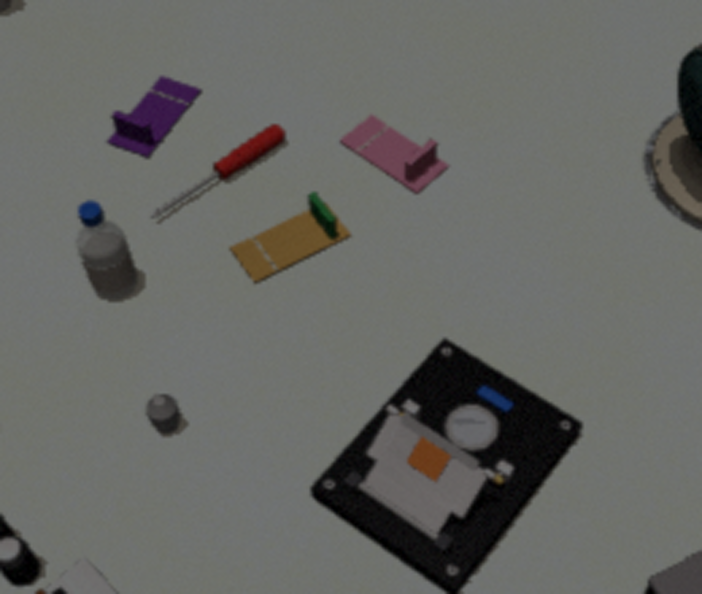

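View pics/b_t.png

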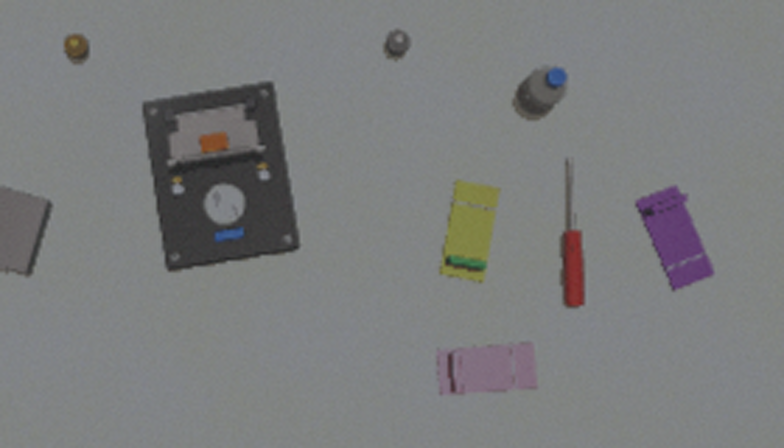

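```bash
cat > h.py <<'E'
import numpy as np, cv2
from scipy.optimize import minimize, least_squares
def proj(s,P):
    P=np.atleast_2d(P); W=s["world_from_camera"]; p=(P-W[:3,3])@W[:3,:3]
    return np.c_[s["cx"]+s["fx"]*p[:,0]/-p[:,2], s["cy"]-s["fy"]*p[:,1]/-p[:,2]]   # col,row
def unproj(s,uv,z):
    uv=np.atleast_2d(uv); W=s["world_from_camera"]
    d=np.c_[(uv[:,0]-s["cx"])/s["fx"],-(uv[:,1]-s["cy"])/s["fy"],-np.ones(len(uv))]@W[:3,:3].T
    t=(z-W[2,3])/d[:,2]; return W[:3,3]+d*t[:,None]
def tri(obs):
    # obs: list of (s,(col,row))
    f=lambda X: np.concatenate([proj(s,X)[0]-np.array(u) for s,u in obs])
    r=least_squares(f,[0.5,-0.05,0.05]); return r.x,r.fun
def pose(x,y,yaw,pts,z=0):
    c,s=np.cos(yaw),np.sin(yaw); P=np.array(pts,float)
    return np.c_[x+c*P[:,0]-s*P[:,1], y+s*P[:,0]+c*P[:,1], z+P[:,2]]
def box(x0,x1,y0,y1,z0,z1): return [(a,b,c) for a in(x0,x1) for b in(y0,y1) for c in(z0,z1)]
def hullmask(s,polys,crop,k=8):
    l,t,r,b=crop; m=np.zeros(((b-t)*k,(r-l)*k),np.uint8)
    for P in polys:
        uv=(proj(s,P)+0.5-[l,t])*k
        cv2.fillConvexPoly(m,cv2.convexHull(uv.astype(np.float32)).round().astype(np.int32),255)
    return cv2.resize(m,(r-l,b-t),interpolation=cv2.INTER_AREA)/255.
def fit(views,polyf,p0):
    # views: list of (s,mask float crop, crop)
    def cost(q):
        p=p0+q*np.array([.01,.01,.05])
        return sum(np.abs(hullmask(s,polyf(p),c)-m).sum()/m.sum() for s,m,c in views)
    r=minimize(cost,np.zeros(3),method="Nelder-Mead",options=dict(initial_simplex=[[0,0,0],[1,0,0],[0,1,0],[0,0,1]],xatol=.005,fatol=1e-5))
    return p0+r.x*np.array([.01,.01,.05]),r.fun
E
python3 - <<'E'
from rig import *
from h import *
S={n:snapshot(n) for n in("scene","top")}
np.save("S0.npy",S,allow_pickle=True)
Z=S
def masks(n,thing,pt,pad=8):
    best=None
    for d in cut_out(n,thing):
        l,t,r,b=[int(v) for v in d["rect"]]
        print(n,thing,round(d["score"],2),d["rect"],d["region"].sum())
        if l-3<pt[0]<r+3 and t-3<pt[1]<b+3 and best is None:
            c=(l-pad,t-pad,r+pad,b+pad); best=(S[n],d["region"][c[1]:c[3],c[0]:c[2]].astype(float),c)
    return best
sv=[masks("scene","stage",(336,242)),masks("top","stage",(309,193))]
tv=[masks("scene","strip",(277,158)),masks("top","strip",(398,213))]
st=lambda p:[pose(*p,box(-.115,.115,-.09,.09,0,.024))]
sp=lambda p:[pose(*p,box(-.065,.065,-.03,.03,0,.004)),pose(*p,box(-.05,-.04,-.025,.025,0.004,.038))]
for nm,v,f in(("stage",sv,st),("strip",tv,sp)):
    v=[a for a in v if a]
    p0=np.array([*unproj(S["top"],(309,193) if nm=="stage" else(398,213),.01)[0,:2],0.])
    for vv in [v]+[[a] for a in v]:
        print(nm,len(vv),fit(vv,f,p0))
X,r=tri([(S["scene"],(326.1,242.1)),(S["top"],(303.6,179.6))]);print("press",X,r)
X,r=tri([(S["scene"],(332,231.7)),(S["top"],(309,184.7))]);print("lip",X,r)
E
```

```text
scene stage 0.31 [256.1, 143.6, 296.8, 174.4] 640
top stage 0.69 [291.2, 168.5, 325.2, 188.1] 460
scene strip 0.72 [257.3, 143.1, 300.8, 173.5] 683
scene strip 0.51 [409.5, 268.9, 459.0, 313.4] 1259
top strip 0.77 [392.9, 197.5, 407.9, 231.9] 548
top strip 0.74 [385.4, 252.3, 421.2, 272.7] 516
top strip 0.58 [458.4, 196.9, 485.0, 236.9] 561
stage 0 (array([0.55108157, 0.02605526, 0.        ]), np.float64(0.0))
strip 2 (array([ 0.46889762, -0.30611629, -0.19894668]), np.float64(0.17893466029046623))
strip 1 (array([ 0.46843473, -0.30560184, -0.23432096]), np.float64(0.08118163810180001))
strip 1 (array([ 0.47068448, -0.30763107, -0.18503312]), np.float64(0.06883497924717333))
press [0.59685215 0.0376397  0.06741829] [ 1.04651946  0.16241183  1.17057502 -0.91548961]
lip [0.57006007 0.0259023  0.07587433] [-0.90221726 -0.14024509 -0.99729404  0.77426018]
```

```bash
python3 - <<'E'
from h import *
S=np.load("S0.npy",allow_pickle=True).item()
crop={"scene":(270,180,400,300),"top":(265,145,350,240)}
sc={"scene":(245,130,310,185),"top":(380,185,420,240)}
out=[]
views=[];tv=[]
for n in S:
    f=S[n]["frame"]
    l,t,r,b=crop[n]; g=f[t:b,l:r].max(2)
    m=(g<cv2.threshold(g.astype(np.uint8),0,255,cv2.THRESH_OTSU)[0]).astype(np.uint8)
    k,lab,stt,_=cv2.connectedComponentsWithStats(m); i=1+np.argmax(stt[1:,4]); m=(lab==i).astype(np.uint8)
    cs=cv2.findContours(m,cv2.RETR_EXTERNAL,cv2.CHAIN_APPROX_NONE)[0]; m2=np.zeros_like(m); cv2.drawContours(m2,cs,-1,1,-1)
    views.append((S[n],m2.astype(float),crop[n]))
    l,t,r,b=sc[n]; h=cv2.cvtColor(f[t:b,l:r],cv2.COLOR_RGB2HSV)[:,:,1]
    th=cv2.threshold(h,0,255,cv2.THRESH_OTSU)[0]; q=(h>th).astype(np.uint8)
    k,lab,stt,_=cv2.connectedComponentsWithStats(q); i=1+np.argmax(stt[1:,4]); q=(lab==i).astype(np.uint8)
    cs=cv2.findContours(q,cv2.RETR_EXTERNAL,cv2.CHAIN_APPROX_NONE)[0]; q2=np.zeros_like(q); cv2.drawContours(q2,cs,-1,1,-1)
    tv.append((S[n],q2.astype(float),sc[n]))
    out+= [cv2.resize(x*255,(350,280),interpolation=cv2.INTER_NEAREST) for x in(m2,q2)]
cv2.imwrite("pics/m.png",np.vstack([np.hstack(out[:2]),np.hstack(out[2:])]))
st=lambda p:[pose(*p,box(-.115,.115,-.09,.09,0,.024))]
sp=lambda p:[pose(*p,box(-.065,.065,-.03,.03,0,.004)),pose(*p,box(-.05,-.04,-.025,.025,0.004,.038))]
R={}
for nm,v,f,p0 in(("stage",views,st,np.array([.55,.026,0.1])),("strip",tv,sp,np.array([.469,-.306,-.2]))):
    for vv in [v]+[[a] for a in v]:
        print(nm,len(vv),fit(vv,f,p0))
# colour blobs
for n in S:
    f=S[n]["frame"];l,t,r,b=crop[n];h=cv2.cvtColor(f[t:b,l:r],cv2.COLOR_RGB2HSV)
    for c,(a,e) in dict(orange=(3,20),blue=(100,130)).items():
        q=((h[...,0]>a)&(h[...,0]<e)&(h[...,1]>120)).astype(np.uint8)
        k,lab,stt,ce=cv2.connectedComponentsWithStats(q);i=1+np.argmax(stt[1:,4]);print(n,c,ce[i]+[l,t],stt[i,4],unproj(S[n],ce[i]+[l,t],.029))
E
```

```text
stage 2 (array([0.55305814, 0.02909348, 0.13414313]), np.float64(0.04680066456656762))
stage 1 (array([0.55296676, 0.03009884, 0.13441663]), np.float64(0.021886894109950164))
stage 1 (array([0.55331857, 0.02832244, 0.13494668]), np.float64(0.020063963191244625))
strip 2 (array([ 0.47035904, -0.30608354, -0.22294598]), np.float64(0.1417139701645675))
strip 1 (array([ 0.47006132, -0.3057093 , -0.21344161]), np.float64(0.08714244987170958))
strip 1 (array([ 0.47065094, -0.30631752, -0.22001063]), np.float64(0.05467807749250713))
scene orange [328.32624113 239.46808511] 141 [[0.57347902 0.02040235 0.029     ]]
scene blue [352.89361702 217.24468085] 94 [[0.473591   0.02030498 0.029     ]]
top orange [306.  180.5] 48 [[0.59628415 0.03537785 0.029     ]]
top blue [311.51515152 213.24242424] 33 [[0.47219944 0.01744395 0.029     ]]
```

View pics/m.png

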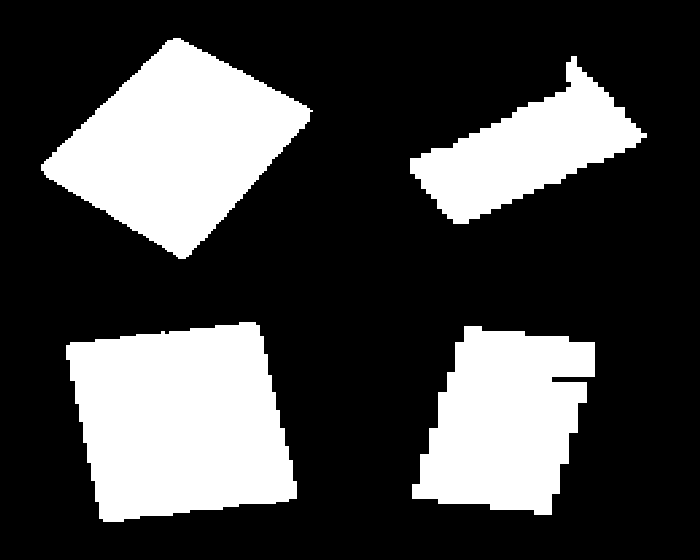

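```bash
cat >> h.py <<'E'
STG=(.5531,.0292,.1343)
def press(a,d=60,h=5): return pose(*STG,[( (85-d*np.cos(a)+h*np.sin(a))/1e3,0,(33+d*np.sin(a)+h*np.cos(a))/1e3)])[0]
E
python3 - <<'E'
from h import *
S=np.load("S0.npy",allow_pickle=True).item()
O={"scene":(328.3,239.5),"top":(306.,180.5)}
for a in np.arange(.2,1.2,.1):
    print(round(a,1),press(a).round(4),[np.round(proj(S[n],press(a))[0]-O[n],1) for n in O],)
for a in (0,.07,.15):print(a,press(a).round(4))
for a in (.4,.5,.6,.7,.8): print(a,[np.round(proj(S[n],pose(*STG,[((85-85*np.cos(a)+h*np.sin(a))/1e3,y,(33+85*np.sin(a)+h*np.cos(a))/1e3) for y in(-.045,.045) for h in (-2,9)])).tolist() for n in O])
for n,c in dict(scene=(295,190,385,285),top=(275,150,345,230)).items():
    l,t,r,b=c; cv2.imwrite(f"pics/c_{n}.png",cv2.resize(cv2.convertScaleAbs(S[n]["frame"][t:b,l:r,::-1],alpha=1.7),None,fx=7,fy=7,interpolation=cv2.INTER_CUBIC)[:600])
E
```

```text
File "<stdin>", line 7
    for a in (.4,.5,.6,.7,.8): print(a,[np.round(proj(S[n],pose(*STG,[((85-85*np.cos(a)+h*np.sin(a))/1e3,y,(33+85*np.sin(a)+h*np.cos(a))/1e3) for y in(-.045,.045) for h in (-2,9)])).tolist() for n in O])
                                                                                                                                                                                                         ^
SyntaxError: closing parenthesis ']' does not match opening parenthesis '('
```

```bash
python3 - <<'E'
from h import *
S=np.load("S0.npy",allow_pickle=True).item()
O={"scene":(328.3,239.5),"top":(306.,180.5)}
for a in np.arange(.2,1.2,.1):
    print(round(a,1),press(a).round(4),[np.round(proj(S[n],press(a))[0]-O[n],1).tolist() for n in O],)
for a in (0,.07,.15):print(a,press(a).round(4))
for n,c in dict(scene=(295,190,385,275),top=(275,150,345,230)).items():
    l,t,r,b=c; cv2.imwrite(f"pics/c_{n}.png",cv2.resize(cv2.convertScaleAbs(S[n]["frame"][t:b,l:r,::-1],alpha=1.7),None,fx=7,fy=7,interpolation=cv2.INTER_CUBIC))
E
```

```text
0.2 [0.58   0.0328 0.0498] [[1.8, 0.7], [0.4, 3.4]]
0.3 [0.582  0.0331 0.0555] [[1.4, 0.3], [0.3, 2.7]]
0.4 [0.5845 0.0334 0.061 ] [[0.9, -0.0], [0.1, 1.8]]
0.5 [0.5875 0.0339 0.0662] [[0.3, -0.2], [-0.1, 0.7]]
0.6 [0.5911 0.0343 0.071 ] [[-0.5, -0.1], [-0.4, -0.4]]
0.7 [0.595  0.0349 0.0755] [[-1.4, 0.2], [-0.6, -1.7]]
0.8 [0.5995 0.0355 0.0795] [[-2.4, 0.7], [-0.9, -3.1]]
0.9 [0.6043 0.0361 0.0831] [[-3.5, 1.4], [-1.1, -4.5]]
1.0 [0.6094 0.0368 0.0862] [[-4.7, 2.2], [-1.4, -6.1]]
1.1 [0.6148 0.0375 0.0887] [[-5.9, 3.3], [-1.7, -7.7]]
0 [0.5779 0.0325 0.038 ]
0.07 [0.5784 0.0326 0.0422]
0.15 [0.5793 0.0327 0.0469]
```

View pics/c_scene.png

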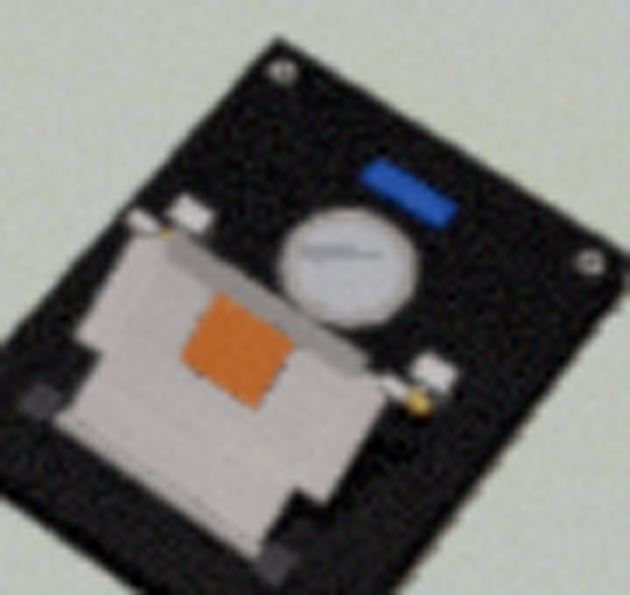

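View pics/c_top.png

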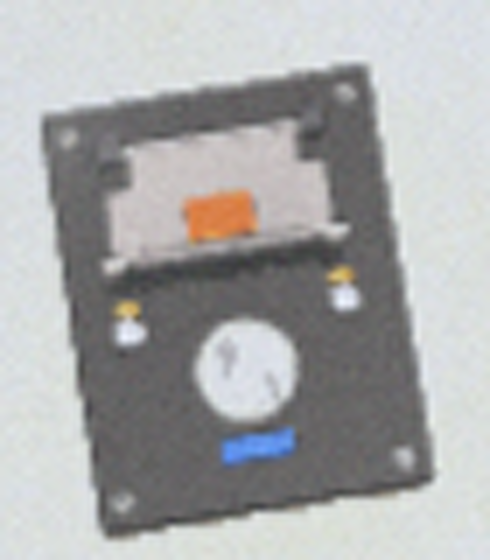

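Request:
jog_arm(commands=[[[388, -501, -53], 0.504, -1], [[388, -501, -53], 0.504, -1], [[388, -501, -53], 0.504, -1], [[388, -501, -53], 0.504, -1], [[388, -501, -53], 0.504, -1], [[388, -501, -53], 0.504, -1], [[388, -501, -53], 0.504, -1], [[388, -501, -53], 0.504, -1], [[388, -501, -53], 0.504, -1], [[388, -501, -53], 0.504, -1], [[388, -501, -53], 0.504, -1], [[388, -501, -53], 0.504, -1], [[388, -501, -53], 0.504, -1], [[388, -501, -53], 0.504, -1], [[388, -501, -53], 0.504, -1], [[388, -501, -53], 0.504, -1], [[388, -501, -53], 0.504, -1], [[388, -501, -53], 0.504, -1], [[388, -501, -53], 0.504, -1], [[388, -501, -53], 0.504, -1]], newtons=40)

```text
time_s: 2.77
tcp_pos: [0.595, 0.0362, 0.251]
tool_rot: [-180.0, -0.0, 97.7]
ft_force: [-0.5, 0.4, -0.2]
finger_gap: 0.002
```

Request:
jog_arm(commands=[[[1, -1, -35], 0, -1], [[1, -1, -65], 0, -1], [[1, -1, -85], 0, -1], [[1, -1, -92], 0, -1], [[1, -1, -92], 0, -1], [[1, -1, -92], 0, -1]])

```text
time_s: 3.27
tcp_pos: [0.5963, 0.0359, 0.16]
tool_rot: [180.0, -0.0, 97.8]
ft_force: [0.6, 0.0, 0.4]
finger_gap: 0.0
```

```bash
python3 - <<'E'
from rig import *
from h import *
for n,c in dict(scene=(275,150,395,285),top=(265,130,365,230)).items():
    s=snapshot(n); l,t,r,b=c; cv2.imwrite(f"pics/d_{n}.png",cv2.resize(cv2.convertScaleAbs(s["frame"][t:b,l:r,::-1],alpha=1.7),None,fx=4,fy=4,interpolation=cv2.INTER_CUBIC))
E
```

```text
(no output)
```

View pics/d_scene.png

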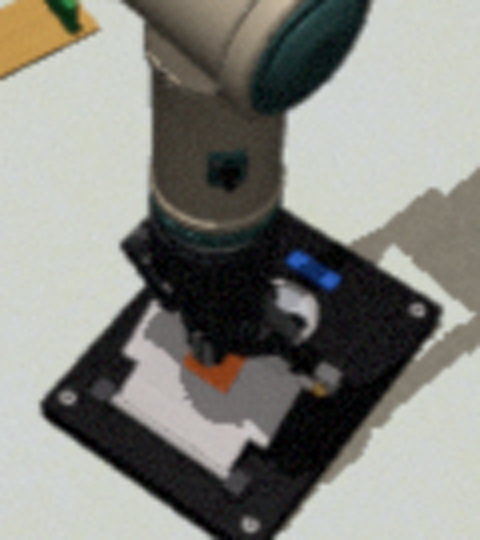

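View pics/d_top.png

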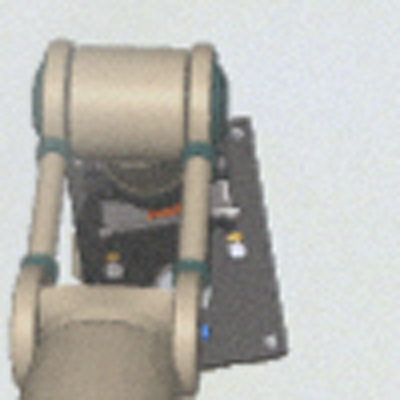

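Request:
jog_arm(commands=[[[-1, -1, -6], 0, -1], [[-1, -1, -12], 0, -1], [[-4, -1, -18], 0, -1], [[-6, -2, -23], 0, -1], [[-8, -2, -28], 0, -1], [[-9, -2, -33], 0, -1], [[-11, -2, -38], 0, -1], [[-11, -2, -38], 0, -1], [[-11, -2, -38], 0, -1]])

```text
time_s: 4.12
tcp_pos: [0.5857, 0.0336, 0.1224]
tool_rot: [179.9, -0.0, 97.8]
ft_force: [0.1, 0.1, -0.5]
finger_gap: -0.006
```

Request:
jog_arm(commands=[[[-1, 0, -3], 0, -1], [[-2, 0, -6], 0, -1], [[-2, 0, -8], 0, -1], [[-2, 0, -8], 0, -1], [[-2, 0, -8], 0, -1]])

```text
time_s: 4.53
tcp_pos: [0.5847, 0.0335, 0.1158]
tool_rot: [179.7, 0.0, 97.8]
ft_force: [-0.6, 0.4, 6.8]
finger_gap: -0.0
```

Contact at the catches; press on.

Request:
jog_arm(commands=[[[-1, 0, -3], 0, -1], [[-1, 0, -5], 0, -1], [[-1, 0, -6], 0, -1], [[-1, 0, -6], 0, -1], [[-1, 0, -6], 0, -1]])

```text
time_s: 4.95
tcp_pos: [0.5839, 0.0335, 0.1106]
tool_rot: [179.7, 0.0, 97.8]
ft_force: [-0.8, 0.0, 5.5]
finger_gap: 0.001
```

Request:
jog_arm(commands=[[[0, 0, -2], 0, -1], [[0, 0, -4], 0, -1], [[0, 0, -5], 0, -1], [[0, 0, -5], 0, -1]])

```text
time_s: 5.28
tcp_pos: [0.5838, 0.0335, 0.1101]
tool_rot: [179.6, 0.1, 97.8]
ft_force: [-7.8, 0.2, 30.7]
finger_gap: -0.003
```

Request:
jog_arm(commands=[[[0, 0, 40], 0, -1], [[0, 0, 80], 0, -1], [[0, 0, 110], -0.1, 1], [[-157, -330, 110], -1.923, 1], [[-157, -330, 110], -1.923, 1], [[-157, -330, 110], -1.923, 1], [[-157, -330, 110], -1.923, 1], [[-157, -330, 110], -1.923, 1], [[-157, -330, 110], -1.923, 1], [[-157, -330, 110], -1.923, 1], [[-157, -330, 110], -1.923, 1], [[-157, -330, 110], -1.923, 1], [[-157, -330, 110], -1.923, 1], [[-157, -330, 110], -1.923, 1], [[-157, -330, 110], -1.923, 1], [[-157, -330, 110], -1.923, 1], [[-157, -330, 110], -1.923, 1], [[-157, -330, 110], -1.923, 1], [[-157, -330, 110], -1.923, 1], [[-157, -330, 110], -1.923, 1]])

```text
time_s: 6.95
tcp_pos: [0.4267, -0.2964, 0.2198]
tool_rot: [179.6, 0.1, -12.3]
ft_force: [0.5, -0.6, -0.1]
finger_gap: 0.999
```

```bash
python3 - <<'E'
from rig import *
from h import *
print(sense()["tcp_pos"],sense()["tool_rot"])
for n,c in dict(scene=(205,80,395,285),top=(265,130,455,280)).items():
    s=snapshot(n); l,t,r,b=c; cv2.imwrite(f"pics/e_{n}.png",cv2.resize(cv2.convertScaleAbs(s["frame"][t:b,l:r,::-1],alpha=1.7),None,fx=2.9 if n=="scene" else 4,fy=2.9 if n=="scene" else 4,interpolation=cv2.INTER_CUBIC))
E
```

```text
[ 0.42673962 -0.29638264  0.21981526] [ 1.79602001e+02  8.23123359e-02 -1.22550668e+01]
```

View pics/e_scene.png

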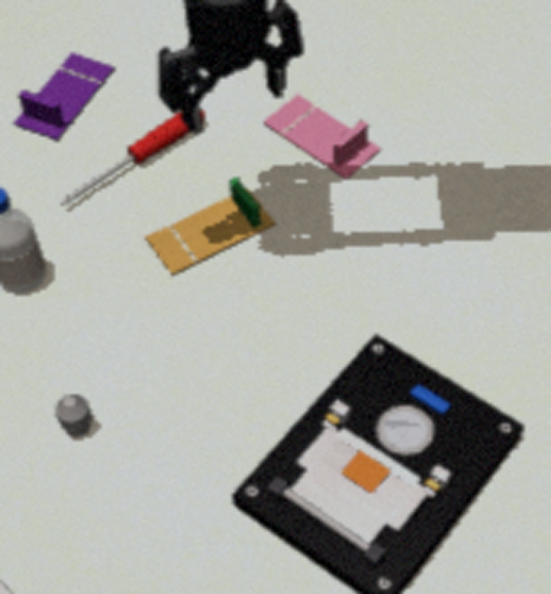

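View pics/e_top.png

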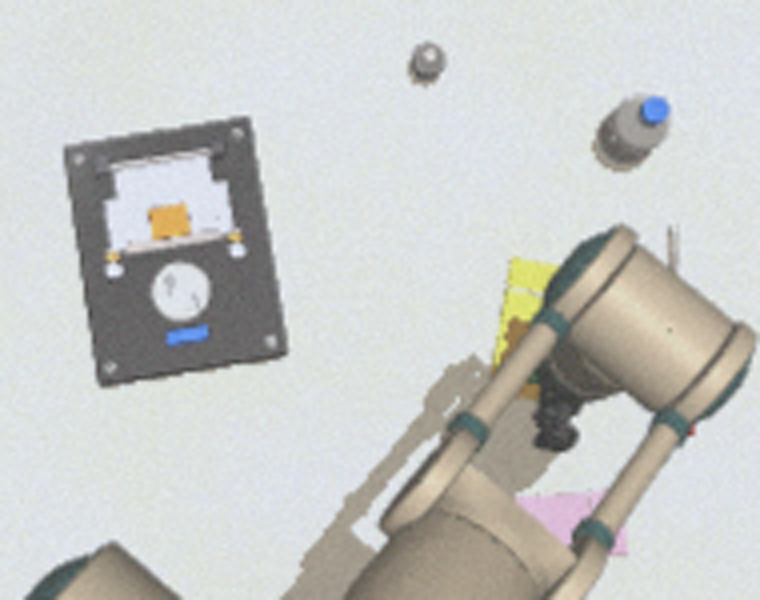

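Request:
jog_arm(commands=[[[0, 0, -40], 0, 1], [[0, 0, -80], 0, 1], [[0, 0, -110], 0, 1], [[0, 0, -128], 0, 1], [[0, 0, -138], 0, 1], [[0, 0, -138], 0, 1], [[0, 0, -138], 0, 1], [[0, 0, -138], 0, 1]])

```text
time_s: 7.72
tcp_pos: [0.4277, -0.2972, 0.0832]
tool_rot: [179.5, -0.1, -12.3]
ft_force: [0.3, 0.2, 0.4]
finger_gap: 1.001
```

```bash
python3 - <<'E'
from rig import *
from h import *
print(sense()["tcp_pos"],sense()["ft_force"])
for n,c in dict(scene=(235,100,335,190)).items():
    s=snapshot(n); l,t,r,b=c; cv2.imwrite(f"pics/f_{n}.png",cv2.resize(cv2.convertScaleAbs(s["frame"][t:b,l:r,::-1],alpha=1.7),None,fx=6,fy=6,interpolation=cv2.INTER_CUBIC))
E
```

```text
[ 0.42767164 -0.29717623  0.08319731] [0.28934806 0.15169016 0.37374319]
```

View pics/f_scene.png

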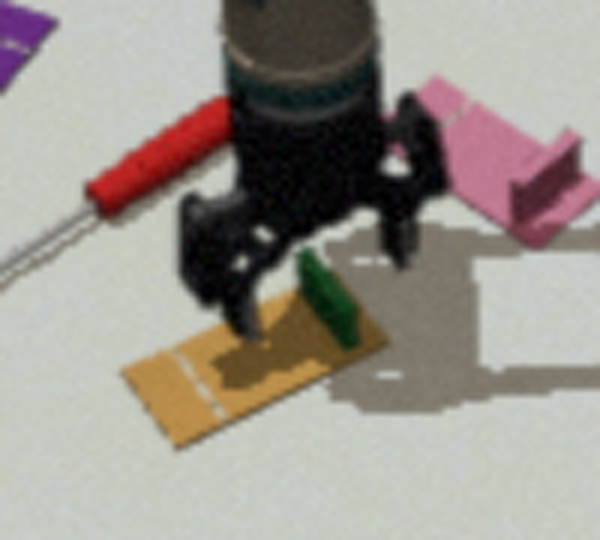

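Request:
jog_arm(commands=[[[0, 0, -1], 0, 0], [[0, 0, -1], 0, -0.5], [[0, 0, -1], 0, -1], [[0, 0, -1], 0, -1], [[0, 0, -1], 0, -1], [[0, 0, -1], 0, -1], [[0, 0, -1], 0, -1], [[0, 0, -1], 0, -1], [[0, 0, -1], 0, -1], [[0, 0, -1], 0, -1]], newtons=60)

```text
time_s: 8.6
tcp_pos: [0.4279, -0.2973, 0.0826]
tool_rot: [179.5, -0.1, -12.3]
ft_force: [0.1, -0.1, 2.8]
finger_gap: 0.107
```

Request:
jog_arm(commands=[[[0, 0, 10], 0, -1], [[0, 0, 30], 0, -1], [[0, 0, 60], 0, -1], [[0, 0, 90], 0, -1], [[1, 30, 90], 0.06, -1], [[1, 60, 90], 0.12, -1], [[2, 90, 90], 0.18, -1], [[3, 120, 90], 0.24, -1], [[3, 150, 90], 0.3, -1], [[4, 180, 90], 0.349, -1], [[5, 210, 90], 0.349, -1], [[5, 240, 90], 0.349, -1], [[6, 270, 90], 0.349, -1], [[6, 295, 90], 0.349, -1], [[6, 310, 90], 0.349, -1], [[6, 310, 90], 0.349, -1], [[6, 310, 90], 0.349, -1], [[6, 310, 90], 0.349, -1]])

```text
time_s: 10.1
tcp_pos: [0.4338, 0.0122, 0.1728]
tool_rot: [179.5, -0.1, 7.8]
ft_force: [0.4, 0.2, -1.4]
finger_gap: 0.108
```

```bash
cat > look.py <<'E'
import sys
from rig import *
from h import *
tag=sys.argv[1]
q=sense();print(q["tcp_pos"],q["tool_rot"],q["ft_force"])
for n,c in dict(scene=(275,150,405,290),top=(270,150,370,270)).items():
    s=snapshot(n); np.save(f"S_{tag}_{n}.npy",s,allow_pickle=True); l,t,r,b=c; cv2.imwrite(f"pics/{tag}_{n}.png",cv2.resize(cv2.convertScaleAbs(s["frame"][t:b,l:r,::-1],alpha=1.7),None,fx=4.2,fy=4.2,interpolation=cv2.INTER_CUBIC))
E
python3 look.py g
```

```text
[0.43384271 0.0121984  0.17276449] [ 1.79453298e+02 -1.09569468e-01  7.75338545e+00] [ 0.37846484  0.22927733 -1.40494307]
```

View pics/g_scene.png

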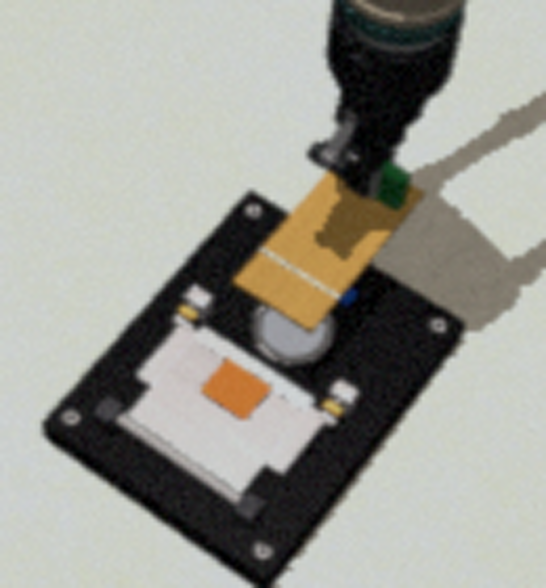

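View pics/g_top.png

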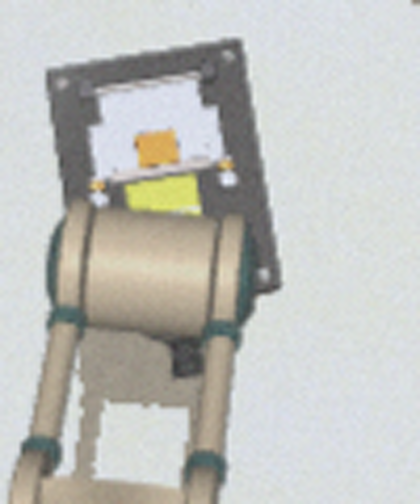

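```bash
cat > fs.py <<'E'
import sys
from h import *
tag=sys.argv[1]; z=float(sys.argv[2]); p0=np.array([float(v) for v in sys.argv[3:6]])
V=[]
for n,c in dict(scene=tuple(map(int,sys.argv[6].split(','))),top=tuple(map(int,sys.argv[7].split(',')))).items():
    s=np.load(f"S_{tag}_{n}.npy",allow_pickle=True).item(); l,t,r,b=c
    h=cv2.cvtColor(s["frame"][t:b,l:r],cv2.COLOR_RGB2HSV); q=((h[...,0]>14)&(h[...,0]<36)&(h[...,1]>70)).astype(np.uint8)
    q=cv2.morphologyEx(q,cv2.MORPH_CLOSE,np.ones((5,3)))
    k,lab,st,_=cv2.connectedComponentsWithStats(q);q=(lab==1+np.argmax(st[1:,4])).astype(float)
    print(n,q.sum()); V.append((s,q,c))
    cv2.imwrite(f"pics/{tag}_m_{n}.png",cv2.resize(q*255,None,fx=5,fy=5,interpolation=cv2.INTER_NEAREST))
f=lambda p:[pose(*p,box(-.065,.065,-.03,.03,0,.004),z)]
for vv in [V,V[:1],V[1:]]:
    p,e=fit(vv,f,p0); c,s_=np.cos(STG[2]),np.sin(STG[2]); d=p[:2]-STG[:2]
    print(p.round(4),round(e,3),"stage-rel x %.1f y %.1f mm yaw %.3f"%(1e3*(c*d[0]+s_*d[1]),1e3*(-s_*d[0]+c*d[1]),p[2]-STG[2]))
E
python3 fs.py g .0902 .478 .018 .134 325,201,366,235 285,185,330,200
```

```text
scene 702.0
top 208.0
[0.4823 0.0186 0.1367] 0.508 stage-rel x -71.6 y -1.0 mm yaw 0.002
[0.4789 0.0187 0.1449] 0.127 stage-rel x -74.9 y -0.5 mm yaw 0.011
[0.5073 0.021  0.1408] 0.255 stage-rel x -46.5 y -2.0 mm yaw 0.006[ WARN:0@0.601] global loadsave.cpp:1063 imwrite_ Unsupported depth image for selected encoder is fallbacked to CV_8U.
```

View pics/g_m_scene.png

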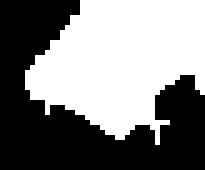

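View pics/g_m_top.png

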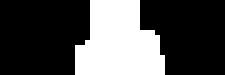

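```bash
python3 fs.py g .0902 .478 .018 .134 325,201,356,235 285,189,330,200 2>/dev/null
```

```text
scene 526.0
top 150.0
[0.48   0.017  0.1597] 0.263 stage-rel x -74.1 y -2.3 mm yaw 0.025
[0.4797 0.0151 0.2173] 0.072 stage-rel x -74.6 y -4.2 mm yaw 0.083
[0.4803 0.019  0.1323] 0.173 stage-rel x -73.5 y -0.3 mm yaw -0.002
```

Request:
jog_arm(commands=[[[0, 1, -20], 0, -1], [[0, 1, -40], 0, -1], [[0, 1, -54], 0, -1], [[0, 1, -60], 0, -1], [[0, 1, -63], 0, -1], [[0, 1, -63], 0, -1], [[0, 1, -63], 0, -1], [[0, 1, -63], 0, -1]])

```text
time_s: 10.87
tcp_pos: [0.4346, 0.0125, 0.1105]
tool_rot: [179.4, -0.2, 7.7]
ft_force: [-2.2, -0.6, 1.8]
finger_gap: 0.103
```

```bash
python3 look.py i
```

```text
[0.43461406 0.01251542 0.11052406] [179.43334974  -0.21945993   7.65517782] [-2.1792437  -0.64817985  1.76741495]
```

View pics/i_scene.png

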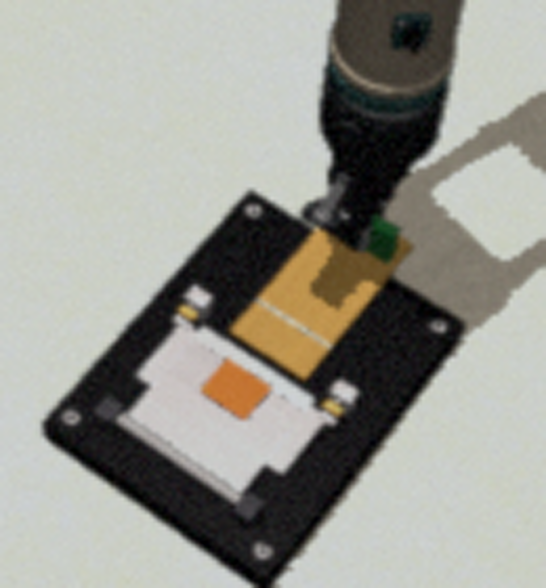

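View pics/i_top.png

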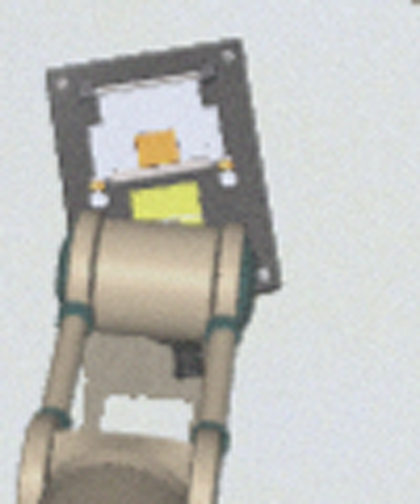

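```bash
python3 fs.py i .028 .479 .018 .134 325,214,358,244 290,192,330,201 2>/dev/null
```

```text
scene 536.0
top 130.0
[0.483  0.0181 0.1655] 0.219 stage-rel x -71.0 y -1.6 mm yaw 0.031
[0.4802 0.0188 0.1479] 0.061 stage-rel x -73.6 y -0.5 mm yaw 0.014
[0.4861 0.0151 0.2267] 0.104 stage-rel x -68.2 y -5.0 mm yaw 0.092
```

View pics/i_m_scene.png

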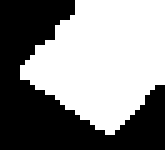

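View pics/i_m_top.png

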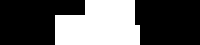

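Request:
jog_arm(commands=[[[0, 1, -2], 0, -1], [[0, 1, -4], 0, -1], [[0, 1, -5], 0, -1], [[0, 1, -5], 0, -1], [[0, 1, -5], 0, -1], [[0, 1, -5], 0, -1]])

```text
time_s: 11.47
tcp_pos: [0.4356, 0.0135, 0.1065]
tool_rot: [179.4, -0.4, 7.7]
ft_force: [-2.3, -1.1, 10.9]
finger_gap: 0.103
```

Request:
jog_arm(commands=[[[3, 0, -1], 0, -1], [[6, 1, -1], 0, -1], [[9, 1, -1], 0, -1], [[12, 1, -1], 0, -1], [[15, 2, -1], 0, -1], [[18, 2, -1], 0, -1], [[18, 2, -1], 0, -1], [[18, 2, -1], 0, -1]])

```text
time_s: 12.13
tcp_pos: [0.4498, 0.0159, 0.1065]
tool_rot: [179.5, 0.1, 7.7]
ft_force: [-11.4, -0.4, 23.4]
finger_gap: 0.104
```

```bash
python3 look.py j
```

```text
[0.44982387 0.01586007 0.10654809] [1.79453356e+02 7.89545771e-02 7.74102338e+00] [-11.43530879  -0.42614617  23.37158993]
```

View pics/j_scene.png

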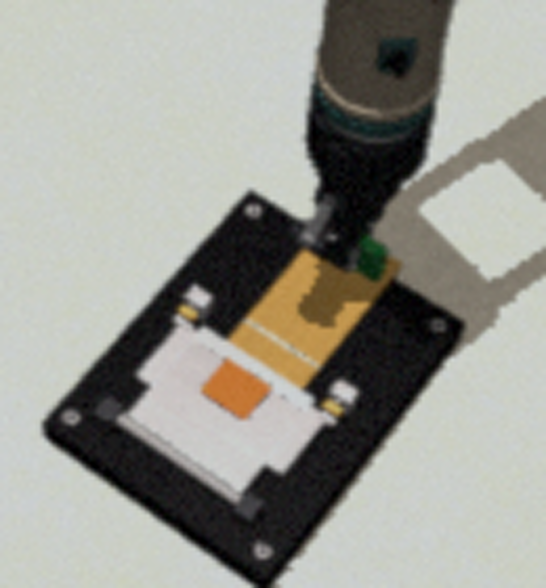

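View pics/j_top.png

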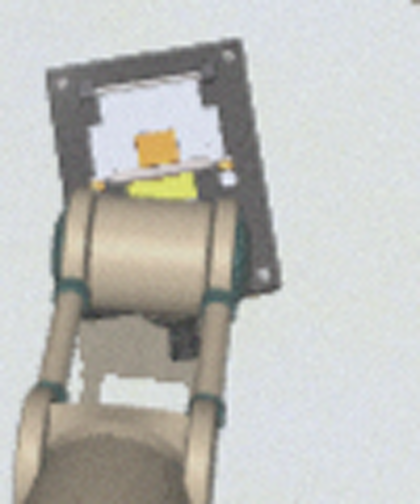

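Request:
jog_arm(commands=[[[4, 0, 0], 0, -1], [[7, 1, 0], 0, -1], [[10, 1, 0], 0, -1], [[13, 1, 0], 0, -1], [[15, 2, 0], 0, -1], [[15, 2, 0], 0, -1], [[15, 2, 0], 0, -1]])

```text
time_s: 12.82
tcp_pos: [0.4644, 0.018, 0.1067]
tool_rot: [179.5, 0.1, 7.8]
ft_force: [-2.2, -0.6, 5.9]
finger_gap: 0.105
```

Request:
jog_arm(commands=[[[3, 0, 0], 0, -1], [[6, 0, 0], 0, -1], [[9, 1, 0], 0, -1], [[10, 1, 0], 0, -1], [[10, 1, 0], 0, -1], [[10, 1, 0], 0, -1]])

```text
time_s: 13.32
tcp_pos: [0.4737, 0.0193, 0.1068]
tool_rot: [179.5, 0.2, 7.8]
ft_force: [-3.0, -0.4, 6.2]
finger_gap: 0.105
```

```bash
python3 look.py k; python3 - <<'E'
from h import *
for n in("scene","top"):
    s=np.load(f"S_k_{n}.npy",allow_pickle=True).item()
    c=dict(scene=(310,195,360,250),top=(280,165,335,205))[n];l,t,r,b=c
    cv2.imwrite(f"pics/kz_{n}.png",cv2.resize(cv2.convertScaleAbs(s["frame"][t:b,l:r,::-1],alpha=1.7),None,fx=10,fy=10,interpolation=cv2.INTER_CUBIC))
    # predicted: lip edge top at stage x=0, and strip line at z .028
    print(n,[((proj(s,pose(*STG,[(x,y,z)]))[0]+.5-[l,t])*10).round().tolist() for x,y,z in((0,-.03,.028),(0,.03,.028),(0,-.045,.031),(0,.045,.031),(0,-.045,.042),(0,.045,.042))])
E
```

```text
[0.47373265 0.01932181 0.10683429] [179.4936741    0.20804232   7.7756747 ] [-3.03668052 -0.43778219  6.22744539]
scene [[175.0, 367.0], [352.0, 484.0], [132.0, 333.0], [398.0, 508.0], [132.0, 313.0], [401.0, 489.0]]
top [[363.0, 261.0], [205.0, 286.0], [402.0, 253.0], [165.0, 292.0], [401.0, 249.0], [163.0, 288.0]]
```

View pics/kz_scene.png

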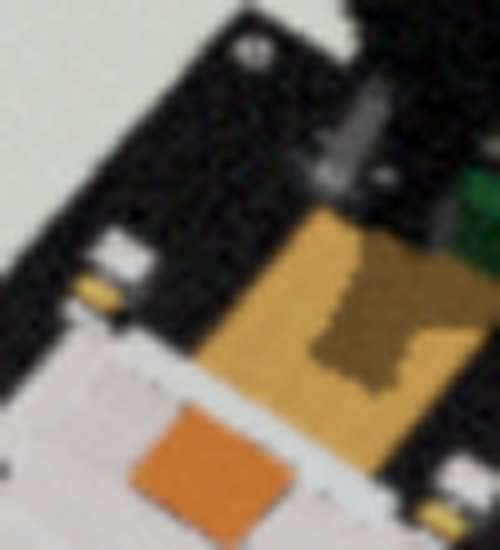

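View pics/kz_top.png

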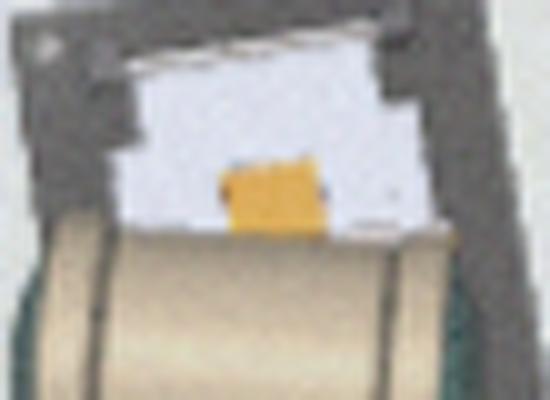

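View pics/k_scene.png

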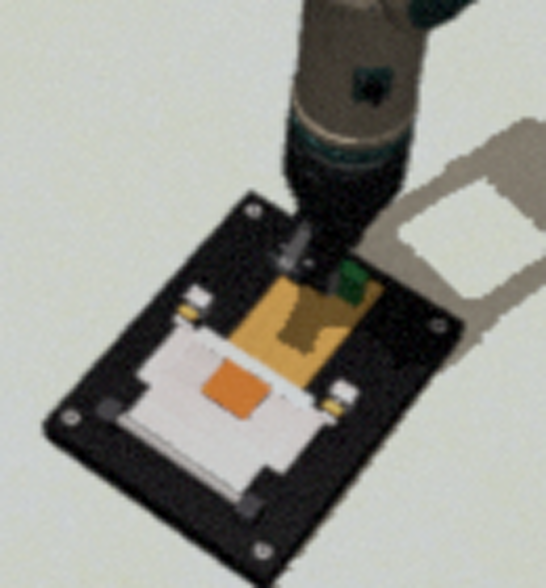

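Request:
jog_arm(commands=[[[0, -1, 0], 0, -1], [[0, -2, 0], 0, -1], [[0, -2, -1], 0, -1], [[0, -2, -1], 0, -1], [[0, -2, -1], 0, -1], [[0, -2, -1], 0, -1], [[0, -2, -1], 0, -1], [[0, -2, -1], 0, -1]])

```text
time_s: 14.08
tcp_pos: [0.474, 0.0177, 0.1066]
tool_rot: [179.5, 0.1, 7.8]
ft_force: [-3.0, 2.7, 10.4]
finger_gap: 0.109
```

```bash
python3 look.py n; python3 - <<'E'
from h import *
s=np.load(f"S_n_scene.npy",allow_pickle=True).item()
l,t,r,b=(310,195,360,250)
im=cv2.resize(cv2.convertScaleAbs(s["frame"][t:b,l:r,::-1],alpha=1.7),None,fx=10,fy=10,interpolation=cv2.INTER_CUBIC)
def L(P,c):
    q=((proj(s,pose(*STG,P))+.5-[l,t])*10).round().astype(int); cv2.polylines(im,[q.reshape(-1,1,2)],False,c,1)
L([(-.1,-.03,.028),(0,-.03,.028),(0,.03,.028),(-.1,.03,.028)],(0,0,255))
L([(0,-.045,.042),(0,.045,.042)],(255,0,0))
cv2.imwrite("pics/nz.png",im)
E
```

```text
[0.47396703 0.01774654 0.1065883 ] [1.79527478e+02 1.43246919e-01 7.75633056e+00] [-3.01614385  2.66803794 10.39849024]
```

View pics/nz.png

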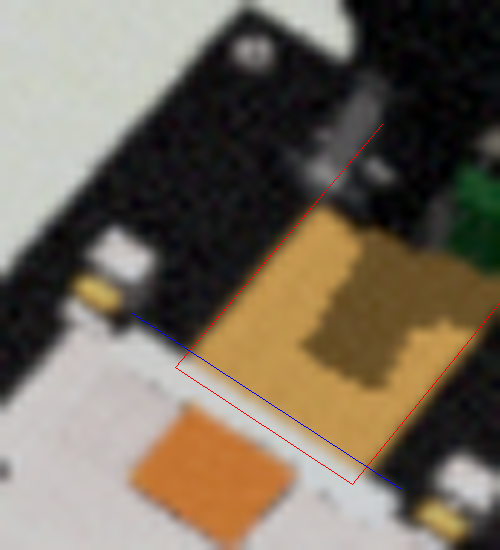

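```bash
python3 - <<'E'
from rig import *
q=sense();print(q["tcp_pos"],q["ft_force"],q["finger_gap"])
print(finish_job())
E
```

```text
[0.47396421 0.01775847 0.10659273] [-1.91704815  3.02386749 10.89298329] 0.10575759766329045
the job is handed in; nothing more can be done
None
```

I pressed the cover shut, slid the brass strip under its lip until the white line should meet the lip's front edge, and handed the job in still holding the strip. It took about 14 s.

**Cover:** I pressed down on the orange pad. The force rose, dropped again past the catches, then met a hard stop at about 31 N. The next pictures showed the cover shut.

**Strip:** I gripped it by the green upstand, lowered it flat onto the stage just in front of the lip, and slid it straight in. While sliding, the downward force was about 23 N at first, mostly friction from pushing down. I eased it to about 6 N for the rest.

**Last checks:**
- **Position:** from the arm's pose the upstand is at about x = -80 mm on the stage, which puts the white line at the lip's front edge. An earlier camera fit agreed to about 1 mm.
- **Centring and squareness:** before the last correction, the camera showed the strip about 2.7 mm off centre and the arm's pose about 0.8 mm. I moved it 1.6 mm, and the strip's sides then lined up with the expected outline to about 1 mm. Its direction was within 0.1° of the stage's.
- **Blue pad:** the strip's near end is at the height measured for lying flat on the stage. It is held down with about 10.5 N, against the 6 N needed to push the pad flush.

**What I could not see directly:**
- The white line is hidden behind the lip from the scene camera, and the arm blocks the top view. Its final position is therefore worked out from the arm and the earlier fits.
- The top camera's fits of the strip, where only part of it showed, were unreliable, so I did not use them.

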